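# Run bench tools through the lamp unit on its sliding carriage

### The job

Lay every loose tool waiting at the right of the bench (tweezers, marker pen) flat and side by side on the floor of the white carriage tray, crosswise to the direction in which it slides, then slide the loaded carriage along its track all the way home against the two stop posts; it jams if pushed off its centre line. Only with the carriage home, press the three round keys fully down one at a time, smallest first, then the medium one, then the largest, and leave the carriage home for ten seconds after that. Finally slide it, still loaded, all the way back against the sill at the loading end; never lift the carriage, and leave the loupe and the small carton alone.

Things in the scene. Friction and masses are not known exactly. Their poses are not given: they have to be found in the camera images.
- track: Fixed lamp unit on the bench: dark steel bed 203 mm (x) by 400 mm (y), 6 mm thick. Origin: centre of its underside; +y (roughly world +y) is the sliding direction, from the loading end (y = -200 mm) to the home end. Two grey guide walls, inner faces at x = -88.6 and +88.6 mm, 12 mm thick, tops at z = 32 mm, from y = -200 to +150 mm.
- track_sill (a point): Middle of the inner foot of the low sill across the bed's loading end (track y = -194 mm, z = 6 mm); the sill is 6 mm thick, its top at z = 10 mm. A carriage against it has its origin at y = -114 mm of the track.
- track_stop (a point): Midway between the rubber faces of the two stop posts (track y = +100 mm, z = 6 mm). Posts at x = -68 and +68 mm, 22 mm wide, 40 mm high. Between them an open pocket 114 mm wide runs on to y = 158 mm, where a white lamp block (68 mm high, to y = 200 mm) begins; fingers can go down in the pocket to push the carriage back. A home carriage has its origin at track y = +20 mm.
- carriage: White tray, about 0.45 kg, resting loose on the bed between the guides, 160 mm (x) by 160 mm (y). Origin: centre of its underside; axes as the track's. Outer end-wall faces at y = -80 and +80 mm, the end walls 24 mm high and 4 mm thick; side walls 14 mm high. Starts 4 to 39 mm from the sill.
- carriage_floor (a point): Centre of the tray's floor surface, 5 mm above the carriage's underside; inside 152 mm (x) by 152 mm (y). Black guide shoes, 60 mm long, at the middles of both sides have 1.6 mm play to each guide. It slides with 3 to 6 N pushed at the middle of an end wall; pushed over 20 mm off the middle it cocks and jams, and is freed by pushing the lagging side or pushing it back.
- key_small_top (a point): Centre of the top face of the smallest round grey key, 16 mm across, standing about 32 mm above the bench when up. The three keys stand in a row 65 mm apart on a grey panel (210 by 70 mm, 10 mm thick) at the left; their order changes from start to start.
- key_medium_top (a point): Centre of the top face of the medium round grey key, 25 mm across, same height.
- key_large_top (a point): Centre of the top face of the largest round grey key, 36 mm across, same height.
- key_small (a joint): Travel of the smallest key downward in m: 0 up, 0.006 fully down (needs 4 N); it springs back. Counts as pressed beyond 0.004.
- key_medium (a joint): Travel of the medium key, as the smallest.
- key_large (a joint): Travel of the largest key, as the smallest.
- tweezers_a_mid (a point): Middle of a pair of pale tweezers lying on the bench: 126 mm long (its y axis), 12 mm wide (x), 8 mm high; the point is 4 mm above its underside. May be absent.
- tweezers_b_mid (a point): Middle of a second, slightly shorter pair of pale tweezers: 119 mm long (y), 12 mm wide (x), 8 mm high; the point is 4 mm above its underside. May be absent.
- tweezers_c_mid (a point): Middle of a third pair of pale tweezers, the same as the first: 126 mm long (y), 12 mm wide (x), 8 mm high; the point is 4 mm above its underside. May be absent.
- marker_black_mid (a point): Middle of a marker pen with white barrel and black cap: 138 mm long (y), 10 mm wide (x), 13 mm high; the point is 6.5 mm above its underside. May be absent.
- loupe: Black stand loupe, 38 mm across, 36 mm high, on the bench at the far left beyond the key panel; leave alone. Origin: centre of its underside.
- reticle_box: Small flat white carton, 71 by 70 by 22 mm, at the near right; leave alone. Origin: centre of its underside.

How it is judged:
By the outcome, as a careful person would: the job done as asked, in the order asked, and still so for the second after the job is handed in, with the robot touching nothing.
Of tweezers_a, tweezers_b, tweezers_c, marker_black only 3 to 4 are there at a start; the rules pass over those that are not, and their reading is None.
At some moment in a run one of tweezers_a, tweezers_b, tweezers_c, marker_black may be knocked a few centimetres aside while the robot is not near it.
Once in a run the grip may slacken for a moment while it holds something.
It also fails if it takes over 208 s, if anything falls off the work surface, if the arm or the gripper's body presses on something with over 40 N, if the wrist force passes 120 N, or if a joint passes its speed limit or range.

### The arm

A 6-joint arm with a two-finger parallel gripper is mounted at the origin on the work surface; the furniture and walls round the work are solid. World frame = base frame: x ahead of the robot, y to its left, z up, the work surface at z = 0. Lengths are in mm, angles in rad, forces in N, time in s.
With the tool pointing down it reaches from about 375 to 750 mm from the base axis. Payload 9 kg.
Tool frame: the origin (TCP) lies at the very end of the fingers, on their centre line; the grasp point (between the pads) lies 19 mm behind it; z points along the fingers, y is the line along which they close (so a half turn about z gives the same grasp; the last joint's range is limited). The gripper opens to 85 mm and grips with 20 to 120 N. Pads are 22 mm wide; open, the fingers measure 114 mm over their backs; the gripper's body (76 mm by 85 mm) begins 54 mm behind the grasp point. The pads swing forward as they close: fully open they stand 13 mm farther back than shut.
Start: joints at [-1.343, 0.104, 0.097, 1.564, 0, 1.353], TCP at [258.722, -541.387, 231.331] pointing down, gripper open.
Joint ranges: [-2.99, 2.99], [-0.84, 1.86], [-1.1, 1.16], [-1.84, 2.11], [-1.51, 1.56], [-3.14, 3.14]. Speed limits (rad/s): [2.22, 2.22, 2.57, 3.14, 3.14, 3.14].

### API

Orientations are given as a unit quaternion [x, y, z, w].
In Python, from workcell import * gives the robot as it stands.
- The arm moves only by the shell command python3 -m jog 'ROWS' [OPENING]. ROWS is JSON, a list of rows, each a list of 6 numbers: the shift along the tool's x, y, z in units of 30 cm (1.0 is 30 cm), then the turn, a rotation vector about the tool's x, y, z in units of 120 degrees (1.0 is 120 degrees). A call has 1 to 8 rows; each row is the pose to reach, as a shift and turn from the pose commanded when the call began, along the tool's axes at that moment; what a row does not reach only later rows make up. A row lasts 1/8 s, in which the tool goes at most 62.5 mm and 10.7 degrees, less where a joint would pass 70% of its speed; a pose out of reach is approached as far as the arm can. A call with a number of a shift or a turn outside -1 to 1 is refused whole. A call with a gripper value outside its range is refused whole. OPENING is the gripper command: -1 is fully open, 1 is shut, values between are in proportion, set as the call begins (- or left out, the last holds). The fingers move at their own pace and stop on an object; the grip force is fixed at half the most. Time passes only in rows, so rows that repeat a pose let the fingers close. It gives the time, the measured TCP pose, the force, the opening and the grip force at its end, in the units of the state.
- read_state(): the state, without advancing time (a new reading comes with each control period).
- read_camera(name): name is "side" or "top"; returns the picture (420x560x3 uint8, blue, green, red); there is no depth.
- camera_params(name): a dict with "fx", "fy", "cx", "cy" (pixels), "k1" (the pictures are not rectified: a ray, as slopes to the right and down, at radius r is drawn at 1 + k1 r^2 times it, then the intrinsics apply), "view" (4x4, takes a point from world to camera coordinates). Camera axes: x right, y up, looking along -z (the intrinsics and any distortion apply to the point x, -y, -z); pixel columns grow to the right and rows downward; lengths in mm; the calibration is good to about 2 mm. A picture is of the moment at which its call begins. camera_params takes no time and is no camera call.
- close_job(): hands the job in; it is judged then, once.
The state is a dict: "t": time; "joint_positions": joint angles; "qvel": joint speeds; "effort": joint torques, N m; "eef_pos": TCP position; "orientation": TCP orientation; "force": force on the tool from outside, world axes, zero at the start; "wrist_torque": the same for the moment, N m; "width": opening from 0.0 (shut) to 1.0 (fully open); "grip_force": force on a finger pad.
Only numpy, scipy, OpenCV 4.12 (cv2) and the standard library are available. Lean on these libraries where they do the work, as an engineer would, in place of code of your own. Each camera call takes 0.05 s, during which the arm holds its last target. There are 200 camera calls.

## Working session

There is one attempt and no reset: what is moved stays moved. The work goes in short steps, Python scripts to look and compute and a shell command to move; the robot and the scene stay as the last step left them, time stands still between calls to the robot, and variables do not carry over. Pictures are saved under pics/ and viewed, at most 14 in all, crops included, and the job is handed in when it is done.

```bash
mkdir -p pics; ls; python3 - <<'E'
from workcell import *
import cv2,numpy as np
s=read_state();print({k:np.round(v,3).tolist() if v is not None else None for k,v in s.items()})
for n in("top","side"):
    cv2.imwrite(f"pics/{n}0.png",read_camera(n)); p=camera_params(n);print(n,p)
E
```

```text
pics
{'t': 0.0, 'joint_positions': [-1.343, 0.105, 0.096, 1.564, -0.0, 1.353], 'qvel': [0.001, -0.001, -0.0, 0.0, 0.001, -0.0], 'effort': [0.0, -55.693, 50.365, 0.017, -0.0, 0.0], 'eef_pos': [258.616, -541.01, 230.516], 'orientation': [0.975, 0.221, -0.0, -0.001], 'force': [0.076, -0.783, -0.268], 'wrist_torque': [-0.002, -0.007, -0.028], 'grip_force': 0.0, 'width': 0.997}
top {'fx': 444.40175595449, 'fy': 444.40175595449, 'cx': 278.9822133471915, 'cy': 209.4239377145234, 'k1': 0.023844067829020283, 'view': array([[-2.91450261e-02, -9.99427369e-01, -1.71901312e-02,
         1.40007475e+01],
       [ 9.95610981e-01, -3.05552420e-02,  8.84598902e-02,
        -4.42557105e+02],
       [-8.89344839e-02, -1.45365176e-02,  9.95931397e-01,
        -1.09669984e+03],
       [ 0.00000000e+00,  0.00000000e+00,  0.00000000e+00,
         1.00000000e+00]])}
side {'fx': 419.48176260036183, 'fy': 419.48176260036183, 'cx': 275.97616231256615, 'cy': 216.55426939194035, 'k1': 0.022729602106685235, 'view': array([[ 2.64093405e-01,  9.64284749e-01,  2.02385064e-02,
        -9.48405936e+01],
       [-7.17343615e-01,  1.82349319e-01,  6.72433539e-01,
         3.06577538e+02],
       [ 6.44726928e-01, -1.92103226e-01,  7.39880760e-01,
        -1.41026246e+03],
       [ 0.00000000e+00,  0.00000000e+00,  0.00000000e+00,
         1.00000000e+00]])}
```

View pics/top0.png

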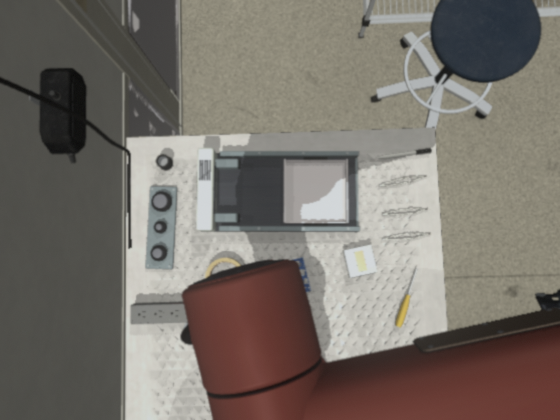

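View pics/side0.png

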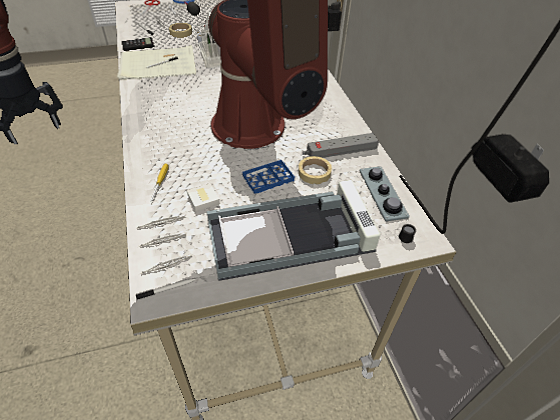

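The top view shows three tweezers at about (405,182), (405,211), (408,235) and the marker near (395,155) with its cap at (424,151). The tray spans about (284–348,158–222), and the keys are at (161,201), (160,226), (158,252). I'll enlarge the tool area next and measure.

```bash
cat > h.py <<'E'
from workcell import *
import cv2,numpy as np
from scipy.spatial.transform import Rotation as R
def ray(n,u,v):
    p=camera_params(n);K=np.array([[p['fx'],0,p['cx']],[0,p['fy'],p['cy']],[0,0,1.]])
    # pic model: d = s(1+k1 r^2) -> cv2 distortion k1
    s=cv2.undistortPoints(np.array([[[u,v]]],float),K,np.array([p['k1'],0,0,0]))[0,0]
    V=p['view'];d=V[:3,:3].T@np.array([s[0],-s[1],-1]);c=-V[:3,:3].T@V[:3,3]
    return c,d
def at(n,u,v,z):
    c,d=ray(n,u,v);return c+d*(z-c[2])/d[2]
def two(a,b):
    (c1,d1),(c2,d2)=ray('top',*a),ray('side',*b)
    A=np.c_[d1,-d2];t=np.linalg.lstsq(A,c2-c1,rcond=None)[0]
    p,q=c1+t[0]*d1,c2+t[1]*d2;return (p+q)/2,np.linalg.norm(p-q)
def proj(n,P):
    p=camera_params(n);V=p['view'];c=V[:3,:3]@np.asarray(P,float)+V[:3,3];s=np.array([c[0],-c[1]])/-c[2]
    s=s*(1+p['k1']*(s@s));return s*[p['fx'],p['fy']]+[p['cx'],p['cy']]
def crop(n,x,y,w,h,k,f):
    im=read_camera(n);cv2.imwrite(f,cv2.resize(im[y:y+h,x:x+w],None,fx=k,fy=k,interpolation=cv2.INTER_CUBIC));return im
def delta(pos,yaw):
    "jog row to reach TCP pos, tool down with closing line (tool y) at world angle yaw (deg)"
    s=read_state();r=R.from_quat(s['orientation'])
    best=None
    for k in (0,180,-180,360):
        a=np.radians(yaw+k);y=np.array([np.cos(a),np.sin(a),0]);z=np.array([0,0,-1.])
        T=R.from_matrix(np.c_[np.cross(y,z),y,z]);rv=(r.inv()*T).as_rotvec()
        if best is None or np.linalg.norm(rv)<np.linalg.norm(best):best=rv
    sh=r.inv().apply(np.asarray(pos)-s['eef_pos'])/300
    print('row',np.round(sh,4),np.round(best/np.radians(120),4),'tcp',np.round(s['eef_pos'],1),'j',np.round(s['joint_positions'],2))
E
python3 - <<'E'
from h import *
im=crop('top',350,130,100,120,5,'pics/t1.png')
im=crop('top',140,140,220,130,3.6,'pics/t2.png')
for n,w in((  't1','tools'),):pass
E
```

```text
(no output)
```

View pics/t1.png

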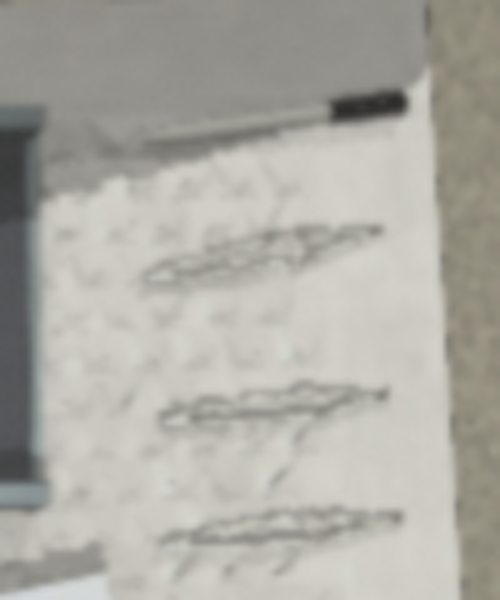

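View pics/t2.png

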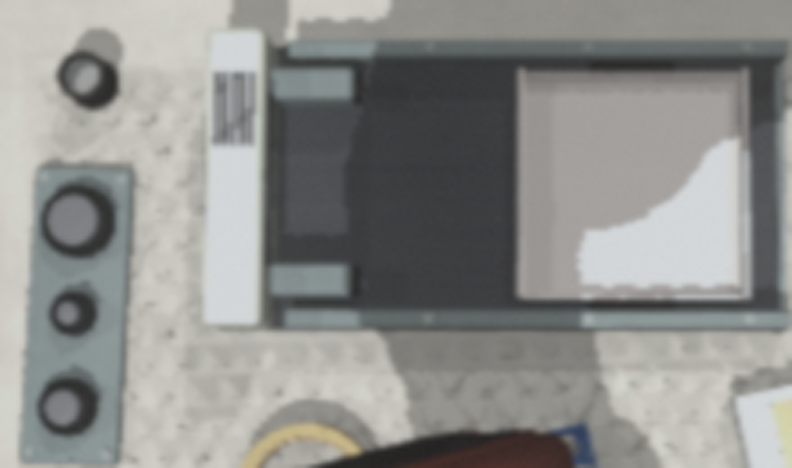

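The crops show all four tools and a clear view of the tray, keys and posts. The key order from +x to -x is large, small, medium.

```bash
python3 - <<'E'
from h import *
def c1(x,y): return ((x+.5)/5-.5+350,(y+.5)/5-.5+130)
def c2(x,y): return ((x+.5)/3.6-.5+140,(y+.5)/3.6-.5+140)
for n,a,b,z in(('marker',(145,141),(408,102),6.5),('t1',(143,277),(384,230),4),('t2',(160,418),(389,394),4),('t3',(162,540),(405,517),4)):
    p,q=[at('top',*c1(*e),z)[:2] for e in(a,b)];d=q-p
    print(n,'mid',np.round((p+q)/2,1),'len',np.round(np.linalg.norm(d),1),'dir',np.round(np.degrees(np.arctan2(d[1],d[0])),1),np.round(p),np.round(q))
for n,p,z in(('keyL',(76,219),32),('keyS',(73,312),32),('keyM',(68,406),32),('tray++',(517,68),30),('tray+-',(750,68),30),('tray-+',(517,300),30),('tray--',(750,300),30),
 ('wall+x near inner',(370,60),32),('wall+x far inner',(780,57),32),('wall-x near',(285,311),32),('wall-x far',(780,311),32),
 ('post+ ',(355,83),46),('post-',(351,280),46),('lampface',(267,180),74),('sillouter',(786,190),10),('sillinner',(777,190),10),
 ('panel',(38,163),10),('panel',(133,168),10),('panel',(21,459),10),('panel',(118,463),10),('loupe',(88,76),36)):
    print(n,np.round(at('top',*c2(*p),z),1))
E
```

```text
marker mid [ 576.3 -324.4] len 135.0 dir -83.4 [ 568. -257.] [ 584. -391.]
t1 mid [ 508.9 -314.9] len 124.5 dir -80.7 [ 499. -253.] [ 519. -376.]
t2 mid [ 430.9 -316.3] len 115.8 dir -85.7 [ 427. -259.] [ 435. -374.]
t3 mid [ 369.  -317.4] len 122.1 dir -86.2 [ 365. -256.] [ 373. -378.]
keyL [473.2 295.   32. ]
keyS [408.7 297.4  32. ]
keyM [344.2 301.1  32. ]
tray++ [569.9 -13.9  30. ]
tray+- [ 564.5 -175.9   30. ]
tray-+ [407.8  -9.   30. ]
tray-- [ 403.  -169.1   30. ]
wall+x near inner [578.5  88.5  32. ]
wall+x far inner [ 571.2 -196.7   32. ]
wall-x near [404.9 151.   32. ]
wall-x far [ 394.7 -188.9   32. ]
post+  [559.8  97.9  46. ]
post- [423.9 103.5  46. ]
lampface [490.5 155.2  74. ]
sillouter [ 480.7 -200.4   10. ]
sillinner [ 480.9 -194.1   10. ]
panel [516.6 327.9  10. ]
panel [510.9 260.5  10. ]
panel [308.5 340.4  10. ]
panel [303.6 272.7  10. ]
loupe [572.6 284.8  36. ]
```

```bash
python3 -c "
from h import *
delta([576.3,-324.4,90],6.6)"; python3 -c "
from workcell import *;import cv2;cv2.imwrite('pics/base.png',read_camera('side'))"
```

```text
row [ 1.2668 -0.1952  0.4698] [-3.000e-04 -3.000e-04 -5.922e-01] tcp [ 258.7 -541.2  230.8] j [-1.34  0.1   0.1   1.56  0.    1.35]
```

```bash
python3 -m jog '[[1,-0.15,0.3,0,0,-0.592],[1,-0.15,0.3,0,0,-0.592],[1,-0.15,0.3,0,0,-0.592],[1,-0.15,0.3,0,0,-0.592],[1,-0.15,0.3,0,0,-0.592],[1,-0.15,0.3,0,0,-0.592],[1,-0.15,0.3,0,0,-0.592],[1,-0.15,0.3,0,0,-0.592]]' 0; python3 -c "
from h import *
delta([576.3,-324.4,50],6.6)"
```

```text
t: 1.25
eef_pos: [510.1, -371.2, 141.1]
orientation: [0.666, 0.746, -0.0, -0.0]
force: [0.2, -0.1, 1.3]
width: 0.498
grip_force: 0.0
row [0.1297 0.2371 0.3036] [-0.0001 -0.0001 -0.0004] tcp [ 510.1 -371.2  141.1] j [-0.84  0.2   0.04  1.41 -0.    0.62]
```

```bash
python3 -m jog '[[0.13,0.237,0.3,0,0,0],[0.13,0.237,0.3,0,0,0],[0.13,0.237,0.3,0,0,0],[0.13,0.237,0.3,0,0,0]]'; python3 -c "
from h import *
delta([576.3,-324.4,3],6.6)
im=crop('top',350,130,100,120,5,'pics/a1.png')
im2=crop('side',110,190,120,130,4,'pics/a2.png')
cv2.imwrite('pics/a.png',np.hstack([cv2.resize(cv2.imread('pics/a1.png'),(417,500)),cv2.resize(cv2.imread('pics/a2.png')[:500],(383,500))]))"
```

```text
t: 1.75
eef_pos: [576.1, -325.1, 52.0]
orientation: [0.666, 0.746, -0.0, 0.0]
force: [-0.1, 0.3, 0.1]
width: 0.501
grip_force: 0.0
row [0.0024 0.001  0.1632] [ 0.0001  0.0003 -0.001 ] tcp [ 576.1 -325.1   52. ] j [-0.71  0.33  0.03  1.27 -0.    0.75]
```

View pics/a.png

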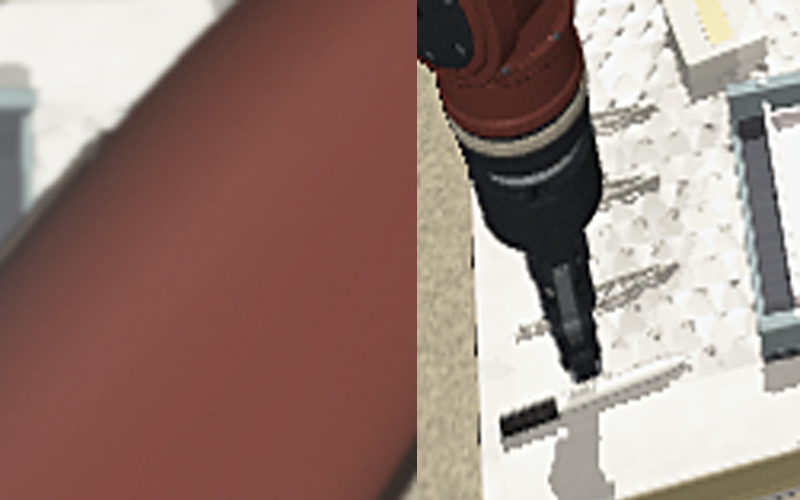

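The side view shows the fingers hovering over the marker's middle, with the marker lying crosswise to the closing line. Next I descend and grip.

```bash
python3 -m jog '[[0,0,0.08,0,0,0],[0,0,0.12,0,0,0],[0,0,0.16,0,0,0],[0,0,0.163,0,0,0]]'; python3 -m jog '[[0,0,0,0,0,0],[0,0,0,0,0,0],[0,0,0,0,0,0],[0,0,0,0,0,0],[0,0,0,0,0,0],[0,0,0,0,0,0]]' 1
```

```text
t: 2.35
eef_pos: [575.6, -324.4, 1.8]
orientation: [0.666, 0.746, -0.0, -0.001]
force: [-0.0, -0.8, -0.2]
width: 0.503
grip_force: 0.0
t: 3.1
eef_pos: [576.7, -325.0, 3.4]
orientation: [0.665, 0.747, 0.0, 0.001]
force: [0.2, -0.4, 5.4]
width: 0.09
grip_force: 61.3
```

```bash
python3 -m jog '[[0,0,-0.1,0,0,0],[0,0,-0.2,0,0,0],[0,0,-0.25,0,0,0],[0,0,-0.25,0,0,0]]';  python3 -c "
from h import *
delta([484.9,-140,70],88.35)"
```

```text
t: 3.6
eef_pos: [576.7, -325.0, 78.2]
orientation: [0.665, 0.747, -0.0, 0.001]
force: [0.6, -0.3, 0.3]
width: 0.09
grip_force: 60.6
row [ 0.6478 -0.2332  0.0263] [-0.      0.0009 -0.6814] tcp [ 576.7 -325.    78.2] j [-0.71  0.32  0.06  1.31 -0.    0.75]
```

```bash
python3 -m jog '[[0.648,-0.233,0.026,0,0,-0.681],[0.648,-0.233,0.026,0,0,-0.681],[0.648,-0.233,0.026,0,0,-0.681],[0.648,-0.233,0.026,0,0,-0.681],[0.648,-0.233,0.026,0,0,-0.681],[0.648,-0.233,0.026,0,0,-0.681],[0.648,-0.233,0.026,0,0,-0.681],[0.648,-0.233,0.026,0,0,-0.681]]'; python3 -m jog '[[0,0,0,0,0,0],[0,0,0,0,0,0]]';  python3 -c "
from h import *
delta([484.9,-140,14.5],88.35)
im=crop('side',180,150,200,150,4,'pics/b.png')"
```

```text
t: 4.6
eef_pos: [483.6, -138.9, 67.9]
orientation: [0.012, 1.0, 0.001, -0.001]
force: [-0.8, -0.1, 0.4]
width: 0.095
grip_force: 60.6
t: 4.85
eef_pos: [484.0, -139.2, 68.8]
orientation: [0.016, 1.0, 0.0, -0.0]
force: [-0.4, 0.1, 0.6]
width: 0.094
grip_force: 60.6
row [-0.0032 -0.0026  0.1809] [ 0.0002 -0.0005 -0.0016] tcp [ 484.  -139.2   68.8] j [-0.54 -0.16 -0.45  1.27 -0.   -0.51]
```

View pics/b.png

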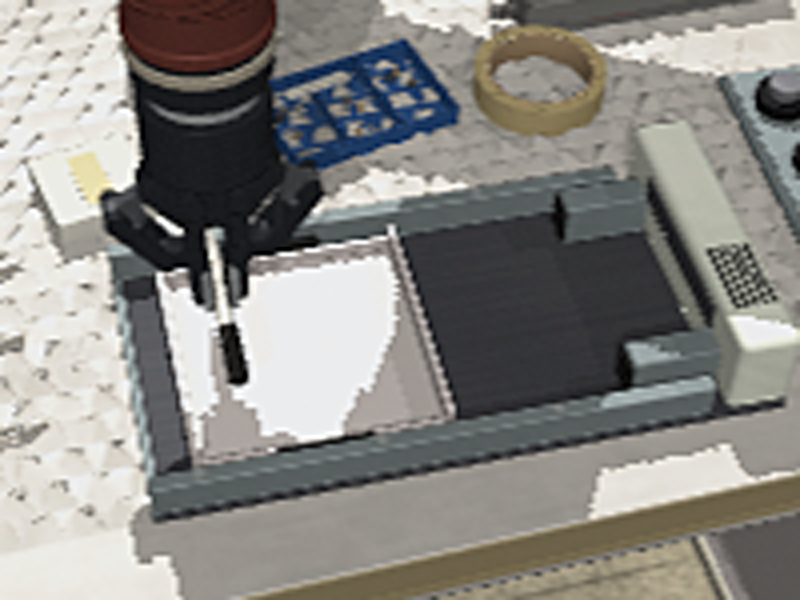

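```bash
python3 -c "
from h import *
print(at('side',180+238/4,150+378/4,68),at('side',180+235/4,150+372/4,76))
print(proj('side',[486.3+77,-92-77,25])*4-[720,600],proj('side',[486.3-77,-92-74,30])*4-[720,600])"
```

```text
[ 546.30094845 -141.09719693   68.        ] [ 547.83488925 -142.83692451   76.        ]
[200.98115709 454.15186632] [159.20995144 261.80372666]
```

```bash
python3 -m jog '[[-0.016,-0.0026,0.06,0,0,0],[-0.016,-0.0026,0.12,0,0,0],[-0.016,-0.0026,0.16,0,0,0],[-0.016,-0.0026,0.18,0,0,0],[-0.016,-0.0026,0.18,0,0,0]]'; python3 -m jog '[[0,0,0,0,0,0],[0,0,0,0,0,0],[0,0,0,0,0,0]]' 0.55;python3 -m jog '[[0,0,-0.05,0,0,0],[0,0,-0.2,0,0,0],[0,0,-0.3,0,0,0]]';  python3 -c "
from h import *
delta([508.9,-314.9,60],9.3)"
```

```text
t: 5.52
eef_pos: [489.1, -140.3, 15.3]
orientation: [0.015, 1.0, 0.0, -0.0]
force: [-0.3, -0.2, 0.2]
width: 0.093
grip_force: 60.7
t: 5.9
eef_pos: [489.3, -140.4, 15.7]
orientation: [0.015, 1.0, -0.0, 0.0]
force: [-0.4, -0.6, -0.2]
width: 0.22
grip_force: 0.0
t: 6.28
eef_pos: [489.9, -140.7, 108.7]
orientation: [0.015, 1.0, -0.001, 0.001]
force: [-0.1, 0.0, 0.4]
width: 0.224
grip_force: 0.0
row [-0.0803 -0.5782  0.1633] [2.000e-04 1.300e-03 6.584e-01] tcp [ 489.9 -140.7  108.7] j [-0.54 -0.16 -0.39  1.34 -0.   -0.51]
```

```bash
python3 -m jog '[[-0.08,-0.578,0.16,0,0,0.658],[-0.08,-0.578,0.16,0,0,0.658],[-0.08,-0.578,0.16,0,0,0.658],[-0.08,-0.578,0.16,0,0,0.658],[-0.08,-0.578,0.16,0,0,0.658],[-0.08,-0.578,0.16,0,0,0.658],[-0.08,-0.578,0.16,0,0,0.658],[-0.08,-0.578,0.16,0,0,0.658]]' 0;  python3 -m jog '[[0,0,0,0,0,0],[0,0,0,0,0,0]]';python3 -c "
from h import *
delta([508.9,-314.9,3],9.3)
im=crop('side',110,170,200,150,4,'pics/c.png')"
```

```text
t: 7.28
eef_pos: [508.3, -314.7, 58.8]
orientation: [0.649, 0.761, -0.0, 0.001]
force: [-0.5, -0.1, -0.1]
width: 0.499
grip_force: 0.0
t: 7.52
eef_pos: [508.3, -314.6, 58.2]
orientation: [0.647, 0.763, -0.0, 0.0]
force: [-0.1, 0.4, -0.1]
width: 0.496
grip_force: 0.0
row [-0.0013  0.0019  0.184 ] [0.0002 0.0003 0.0011] tcp [ 508.3 -314.6   58.2] j [-0.77  0.14 -0.18  1.25 -0.    0.63]
```

View pics/c.png

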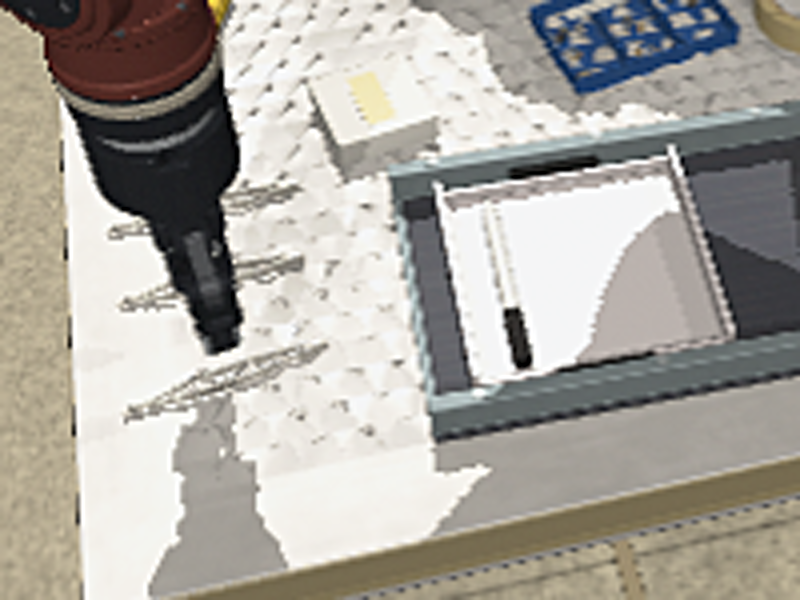

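The marker lies flat in the tray near the sill end, cap at crop (517,338), and the first tweezers are still in place under the fingers.

```bash
python3 -m jog '[[0,0.002,0.08,0,0,0],[0,0.002,0.14,0,0,0],[0,0.002,0.184,0,0,0],[0,0.002,0.184,0,0,0]]'; python3 -m jog '[[0,0,0,0,0,0],[0,0,0,0,0,0],[0,0,0,0,0,0],[0,0,0,0,0,0],[0,0,0,0,0,0]]' 1; python3 -m jog '[[0,0,-0.1,0,0,0],[0,0,-0.2,0,0,0],[0,0,-0.25,0,0,0],[0,0,-0.25,0,0,0]]';  python3 -c "
from h import *
delta([485.8,-108,70],88.35)"
```

```text
t: 8.07
eef_pos: [507.9, -313.6, 1.1]
orientation: [0.647, 0.762, 0.0, -0.001]
force: [-0.0, -0.0, 0.3]
width: 0.499
grip_force: 0.0
t: 8.7
eef_pos: [509.3, -314.9, 3.5]
orientation: [0.647, 0.762, -0.0, 0.001]
force: [0.3, 0.7, 5.8]
width: 0.113
grip_force: 59.3
t: 9.2
eef_pos: [509.2, -314.8, 78.3]
orientation: [0.647, 0.762, -0.0, 0.001]
force: [-0.4, 0.2, -0.5]
width: 0.118
grip_force: 58.7
row [0.693  0.0349 0.0265] [-1.000e-04  1.000e-03 -6.584e-01] tcp [ 509.2 -314.8   78.3] j [-0.77  0.13 -0.16  1.29 -0.    0.64]
```

```bash
python3 -m jog '[[0.693,0.035,0.026,0,0,-0.658],[0.693,0.035,0.026,0,0,-0.658],[0.693,0.035,0.026,0,0,-0.658],[0.693,0.035,0.026,0,0,-0.658],[0.693,0.035,0.026,0,0,-0.658],[0.693,0.035,0.026,0,0,-0.658],[0.693,0.035,0.026,0,0,-0.658],[0.693,0.035,0.026,0,0,-0.658]]'; python3 -m jog '[[0,0,0,0,0,0],[0,0,0,0,0,0]]';  python3 -c "
from h import *
delta([485.8,-108,15],88.35)
im=crop('side',180,150,200,150,4,'pics/d.png')"
```

```text
t: 10.2
eef_pos: [484.4, -107.0, 67.9]
orientation: [0.013, 1.0, 0.0, -0.001]
force: [0.4, 0.3, -0.6]
width: 0.114
grip_force: 58.7
t: 10.45
eef_pos: [484.8, -107.2, 68.8]
orientation: [0.016, 1.0, 0.0, -0.001]
force: [-1.3, 0.3, 0.2]
width: 0.113
grip_force: 58.7
row [-0.0035 -0.0025  0.1792] [ 0.0002 -0.0005 -0.0012] tcp [ 484.8 -107.2   68.8] j [-0.48 -0.18 -0.48  1.28 -0.   -0.45]
```

View pics/d.png

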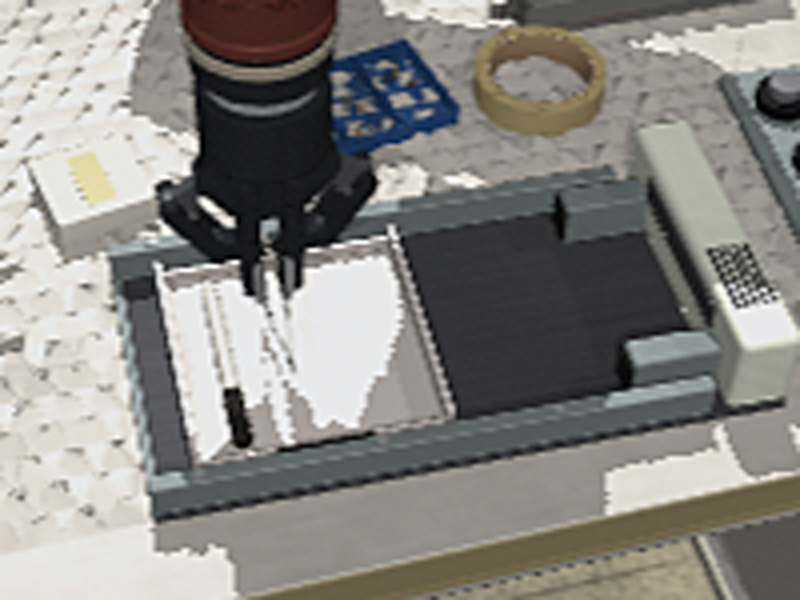

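The tweezers are held crosswise over their slot, right of the marker (cap at crop (237,418)). Next I place them.

```bash
python3 -m jog '[[-0.003,-0.0025,0.06,0,0,0],[-0.003,-0.0025,0.12,0,0,0],[-0.003,-0.0025,0.16,0,0,0],[-0.003,-0.0025,0.179,0,0,0],[-0.003,-0.0025,0.179,0,0,0]]'; python3 -m jog '[[0,0,0,0,0,0],[0,0,0,0,0,0],[0,0,0,0,0,0]]' 0.55;python3 -m jog '[[0,0,-0.05,0,0,0],[0,0,-0.2,0,0,0],[0,0,-0.3,0,0,0]]';  python3 -c "
from h import *
delta([430.9,-316.3,60],4.3)"
```

```text
t: 11.12
eef_pos: [486.1, -108.2, 15.6]
orientation: [0.015, 1.0, 0.0, -0.0]
force: [0.8, -0.1, -0.2]
width: 0.116
grip_force: 58.7
t: 11.5
eef_pos: [486.3, -108.3, 16.1]
orientation: [0.015, 1.0, -0.0, 0.0]
force: [0.0, 0.0, -0.4]
width: 0.225
grip_force: 0.0
t: 11.88
eef_pos: [486.8, -108.6, 109.0]
orientation: [0.015, 1.0, -0.001, 0.001]
force: [0.4, -0.5, -0.3]
width: 0.231
grip_force: 0.0
row [ 0.166  -0.6975  0.1636] [3.0e-04 1.2e-03 7.0e-01] tcp [ 486.8 -108.6  109. ] j [-0.48 -0.2  -0.42  1.35 -0.   -0.45]
```

```bash
python3 -m jog '[[0.166,-0.697,0.1,0,0,0.7],[0.166,-0.697,0.1,0,0,0.7],[0.166,-0.697,0.1,0,0,0.7],[0.166,-0.697,0.1,0,0,0.7],[0.166,-0.697,0.16,0,0,0.7],[0.166,-0.697,0.16,0,0,0.7],[0.166,-0.697,0.16,0,0,0.7],[0.166,-0.697,0.16,0,0,0.7]]' 0;  python3 -m jog '[[0,0,0,0,0,0],[0,0,0,0,0,0]]';python3 -c "
from h import *
delta([430.9,-316.3,4],4.3)
im=crop('side',110,170,200,150,4,'pics/e.png')"
```

```text
t: 12.88
eef_pos: [430.4, -316.1, 59.1]
orientation: [0.682, 0.731, -0.0, 0.0]
force: [-0.5, 0.6, 0.4]
width: 0.5
grip_force: 0.0
t: 13.12
eef_pos: [430.3, -315.9, 58.5]
orientation: [0.679, 0.734, -0.0, 0.0]
force: [0.5, -0.1, -1.0]
width: 0.498
grip_force: 0.0
row [-0.0013  0.0017  0.1817] [0.0002 0.0003 0.0016] tcp [ 430.3 -315.9   58.5] j [-0.88 -0.06 -0.38  1.25  0.    0.61]
```

View pics/e.png

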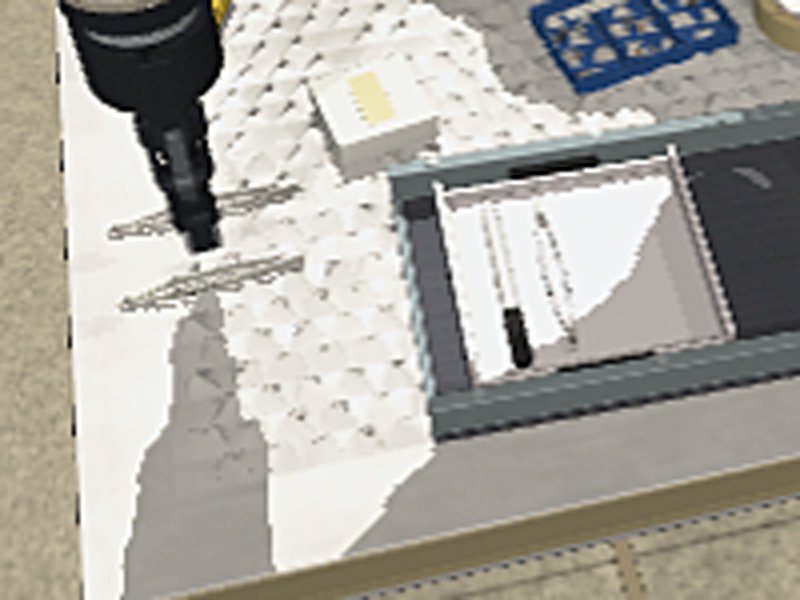

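The marker and the first tweezers lie parallel in the tray, and the second tweezers are under the fingers.

```bash
python3 -m jog '[[-0.001,0.002,0.08,0,0,0],[-0.001,0.002,0.14,0,0,0],[-0.001,0.002,0.18,0,0,0],[-0.001,0.002,0.18,0,0,0]]'; python3 -m jog '[[0,0,0,0,0,0],[0,0,0,0,0,0],[0,0,0,0,0,0],[0,0,0,0,0,0],[0,0,0,0,0,0]]' 1; python3 -m jog '[[0,0,-0.1,0,0,0],[0,0,-0.2,0,0,0],[0,0,-0.25,0,0,0],[0,0,-0.25,0,0,0]]';  python3 -c "
from h import *
delta([486.8,-76,70],88.35)"
```

```text
t: 13.68
eef_pos: [430.2, -315.4, 2.9]
orientation: [0.68, 0.733, 0.0, -0.001]
force: [0.6, 0.6, -0.1]
width: 0.499
grip_force: 0.0
t: 14.3
eef_pos: [431.3, -316.6, 4.9]
orientation: [0.68, 0.733, -0.0, 0.001]
force: [-0.7, 0.3, 6.0]
width: 0.112
grip_force: 58.9
t: 14.8
eef_pos: [431.3, -316.6, 79.7]
orientation: [0.68, 0.733, -0.0, 0.001]
force: [-0.7, 0.1, 0.2]
width: 0.115
grip_force: 58.7
row [0.786  0.2446 0.0313] [-1.000e-04  1.000e-03 -7.004e-01] tcp [ 431.3 -316.6   79.7] j [-0.88 -0.07 -0.35  1.28 -0.    0.62]
```

```bash
python3 -m jog '[[0.786,0.245,0.026,0,0,-0.7],[0.786,0.245,0.026,0,0,-0.7],[0.786,0.245,0.026,0,0,-0.7],[0.786,0.245,0.026,0,0,-0.7],[0.786,0.245,0.026,0,0,-0.7],[0.786,0.245,0.026,0,0,-0.7],[0.786,0.245,0.026,0,0,-0.7],[0.786,0.245,0.026,0,0,-0.7]]'; python3 -m jog '[[0,0,0,0,0,0],[0,0,0,0,0,0]]';  python3 -c "
from h import *
delta([486.8,-76,16],88.35)"
```

```text
t: 15.8
eef_pos: [485.6, -74.9, 69.4]
orientation: [0.012, 1.0, 0.0, -0.001]
force: [-0.5, 0.3, 0.4]
width: 0.114
grip_force: 58.7
t: 16.05
eef_pos: [486.0, -75.2, 70.3]
orientation: [0.017, 1.0, 0.0, -0.001]
force: [-0.5, 1.1, -0.2]
width: 0.111
grip_force: 58.7
row [-0.0031 -0.0026  0.181 ] [ 0.0002 -0.0005 -0.002 ] tcp [486.  -75.2  70.3] j [-0.42 -0.2  -0.49  1.28 -0.   -0.39]
```

```bash
python3 -m jog '[[-0.003,-0.0025,0.06,0,0,0],[-0.003,-0.0025,0.12,0,0,0],[-0.003,-0.0025,0.16,0,0,0],[-0.003,-0.0025,0.181,0,0,0],[-0.003,-0.0025,0.181,0,0,0]]'; python3 -m jog '[[0,0,0,0,0,0],[0,0,0,0,0,0],[0,0,0,0,0,0]]' 0.55;python3 -m jog '[[0,0,-0.05,0,0,0],[0,0,-0.2,0,0,0],[0,0,-0.3,0,0,0]]';  python3 -c "
from h import *
delta([369,-317.4,60],3.8)"
```

```text
t: 16.68
eef_pos: [487.2, -76.1, 16.6]
orientation: [0.015, 1.0, -0.0, -0.0]
force: [0.7, 0.3, 0.8]
width: 0.112
grip_force: 58.7
t: 17.05
eef_pos: [487.4, -76.2, 16.9]
orientation: [0.015, 1.0, -0.0, 0.0]
force: [0.8, 0.2, 0.2]
width: 0.223
grip_force: 0.0
t: 17.42
eef_pos: [487.9, -76.4, 109.8]
orientation: [0.015, 1.0, -0.001, 0.001]
force: [-0.2, -0.2, 0.1]
width: 0.226
grip_force: 0.0
row [ 0.3727 -0.8145  0.166 ] [4.000e-04 1.200e-03 7.042e-01] tcp [487.9 -76.4 109.8] j [-0.42 -0.21 -0.43  1.35 -0.   -0.39]
```

```bash
python3 -m jog '[[0.373,-0.814,0.1,0,0,0.704],[0.373,-0.814,0.1,0,0,0.704],[0.373,-0.814,0.1,0,0,0.704],[0.373,-0.814,0.1,0,0,0.704],[0.373,-0.814,0.16,0,0,0.704],[0.373,-0.814,0.16,0,0,0.704],[0.373,-0.814,0.16,0,0,0.704],[0.373,-0.814,0.16,0,0,0.704]]' 0;  python3 -m jog '[[0,0,0,0,0,0],[0,0,0,0,0,0]]';python3 -c "
from h import *
delta([369,-317.4,4],3.8)
im=crop('side',110,170,200,150,4,'pics/f.png')"
```

```text
t: 18.42
eef_pos: [368.3, -317.3, 59.9]
orientation: [0.685, 0.728, -0.0, 0.0]
force: [-0.2, 0.2, -0.1]
width: 0.499
grip_force: 0.0
t: 18.68
eef_pos: [368.3, -317.1, 59.4]
orientation: [0.682, 0.732, -0.0, 0.0]
force: [-0.7, 0.8, -0.1]
width: 0.496
grip_force: 0.0
row [-0.001   0.0021  0.1846] [0.0002 0.0003 0.0019] tcp [ 368.3 -317.1   59.4] j [-0.98 -0.21 -0.52  1.26 -0.    0.52]
```

View pics/f.png

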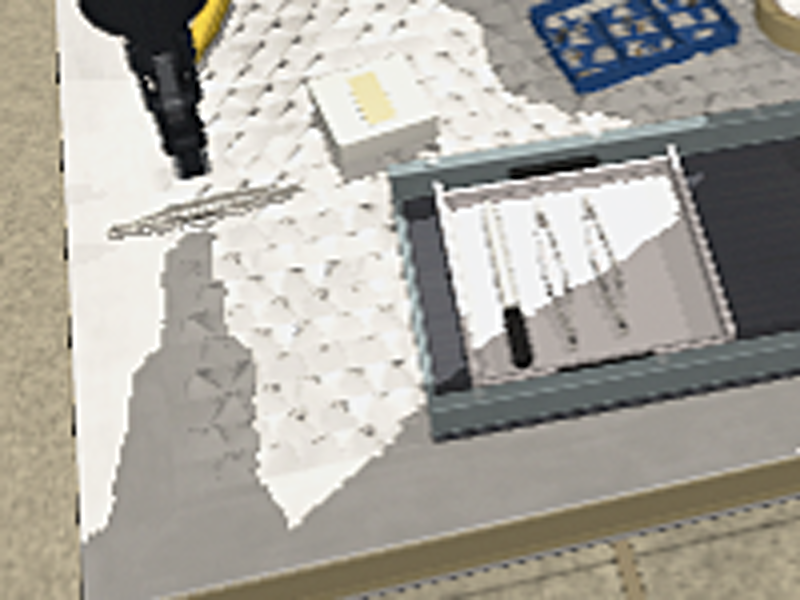

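Three tools now lie parallel in the tray, and the last tweezers are undisturbed beneath the fingers.

```bash
python3 -m jog '[[-0.001,0.002,0.08,0,0,0],[-0.001,0.002,0.14,0,0,0],[-0.001,0.002,0.183,0,0,0],[-0.001,0.002,0.183,0,0,0]]'; python3 -m jog '[[0,0,0,0,0,0],[0,0,0,0,0,0],[0,0,0,0,0,0],[0,0,0,0,0,0],[0,0,0,0,0,0]]' 1; python3 -m jog '[[0,0,-0.1,0,0,0],[0,0,-0.2,0,0,0],[0,0,-0.25,0,0,0],[0,0,-0.25,0,0,0]]';  python3 -c "
from h import *
delta([487.5,-44,70],88.35)"
```

```text
t: 19.23
eef_pos: [368.3, -316.4, 2.8]
orientation: [0.683, 0.73, 0.0, -0.001]
force: [-0.4, -0.0, 1.1]
width: 0.497
grip_force: 0.0
t: 19.85
eef_pos: [369.2, -317.8, 4.9]
orientation: [0.683, 0.73, -0.0, 0.001]
force: [-1.1, 1.0, 6.7]
width: 0.108
grip_force: 58.9
t: 20.35
eef_pos: [369.2, -317.8, 79.7]
orientation: [0.683, 0.73, -0.0, 0.001]
force: [0.6, -0.1, -0.5]
width: 0.118
grip_force: 58.6
row [0.8845 0.4541 0.0311] [-2.000e-04  1.000e-03 -7.044e-01] tcp [ 369.2 -317.8   79.7] j [-0.98 -0.22 -0.49  1.3  -0.    0.52]
```

```bash
python3 -m jog '[[0.884,0.454,0.026,0,0,-0.704],[0.884,0.454,0.026,0,0,-0.704],[0.884,0.454,0.026,0,0,-0.704],[0.884,0.454,0.026,0,0,-0.704],[0.884,0.454,0.026,0,0,-0.704],[0.884,0.454,0.026,0,0,-0.704],[0.884,0.454,0.026,0,0,-0.704],[0.884,0.454,0.026,0,0,-0.704]]'; python3 -m jog '[[0,0,0,0,0,0],[0,0,0,0,0,0]]';  python3 -c "
from h import *
delta([487.5,-44,16],88.35)"
```

```text
t: 21.35
eef_pos: [486.2, -42.9, 69.4]
orientation: [0.012, 1.0, 0.0, -0.001]
force: [-0.4, 0.4, 0.2]
width: 0.113
grip_force: 58.7
t: 21.6
eef_pos: [486.6, -43.4, 70.3]
orientation: [0.017, 1.0, 0.0, -0.001]
force: [-0.6, 1.2, -0.2]
width: 0.114
grip_force: 58.7
row [-0.0032 -0.002   0.1809] [ 0.0001 -0.0005 -0.0021] tcp [486.6 -43.4  70.3] j [-0.36 -0.21 -0.5   1.28 -0.   -0.32]
```

```bash
python3 -m jog '[[-0.003,-0.0025,0.06,0,0,0],[-0.003,-0.0025,0.12,0,0,0],[-0.003,-0.0025,0.16,0,0,0],[-0.003,-0.0025,0.181,0,0,0],[-0.003,-0.0025,0.181,0,0,0]]'; python3 -m jog '[[0,0,0,0,0,0],[0,0,0,0,0,0],[0,0,0,0,0,0]]' 0.55;python3 -m jog '[[0,0,-0.05,0,0,0],[0,0,-0.2,0,0,0],[0,0,-0.3,0,0,0]]';  python3 -c "
from h import *
delta([483,-205,60],-1.65)"
```

```text
t: 22.22
eef_pos: [487.8, -44.2, 16.6]
orientation: [0.015, 1.0, -0.0, -0.0]
force: [0.7, 0.0, -0.4]
width: 0.113
grip_force: 58.7
t: 22.6
eef_pos: [488.0, -44.3, 16.9]
orientation: [0.015, 1.0, -0.0, 0.0]
force: [-0.1, -0.0, -0.2]
width: 0.228
grip_force: 0.0
t: 22.98
eef_pos: [488.6, -44.5, 109.8]
orientation: [0.015, 1.0, -0.0, 0.001]
force: [0.5, -0.4, -0.7]
width: 0.222
grip_force: 0.0
row [ 0.0031 -0.5351  0.1665] [5.000e-04 1.200e-03 7.496e-01] tcp [488.6 -44.5 109.8] j [-0.36 -0.23 -0.44  1.35 -0.   -0.33]
```

```bash
python3 -m jog '[[0.003,-0.535,0,0,0,0.75],[0.003,-0.535,0,0,0,0.75],[0.003,-0.535,0,0,0,0.75],[0.003,-0.535,0.1,0,0,0.75],[0.003,-0.535,0.166,0,0,0.75],[0.003,-0.535,0.166,0,0,0.75],[0.003,-0.535,0.166,0,0,0.75],[0.003,-0.535,0.166,0,0,0.75]]' 1;  python3 -m jog '[[0,0,0,0,0,0],[0,0,0,0,0,0],[0,0,0,0,0,0]]';python3 -c "
from h import *
delta([483,-205,17],-1.65)
im=crop('side',110,170,200,150,4,'pics/g.png')"
```

```text
t: 23.98
eef_pos: [482.5, -204.9, 58.1]
orientation: [0.695, 0.719, 0.0, 0.0]
force: [-0.1, 1.2, -0.5]
width: -0.002
grip_force: 0.0
t: 24.35
eef_pos: [482.3, -204.7, 57.2]
orientation: [0.692, 0.722, -0.0, 0.0]
force: [-0.8, 0.7, 0.3]
width: 0.004
grip_force: 0.0
row [-0.0011  0.0022  0.1341] [0.0001 0.0001 0.0346] tcp [ 482.3 -204.7   57.2] j [-0.65 -0.08 -0.41  1.25 -0.    0.88]
```

View pics/g.png

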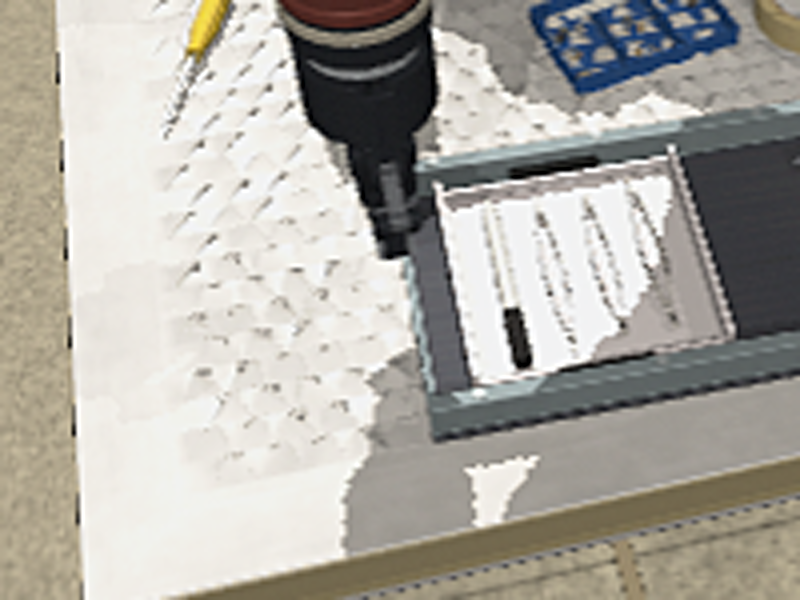

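All four tools lie side by side in the tray, and the closed fingers are beyond the sill on the centre line.

```bash
python3 -m jog '[[-0.001,0.002,0,0,0,0.0346],[-0.001,0.002,0.07,0,0,0.0346],[-0.001,0.002,0.134,0,0,0.0346],[-0.001,0.002,0.134,0,0,0.0346],[-0.001,0.002,0.134,0,0,0.0346]]';  python3 -c "
from h import *
delta([483.1,-190,17],-1.65)"; python3 -m jog '[[0.02,0,0,0,0,0],[0.04,0,0,0,0,0],[0.06,0,0,0,0,0],[0.08,0,0,0,0,0],[0.1,0,0,0,0,0],[0.12,0,0,0,0,0],[0.14,0,0,0,0,0],[0.16,0,0,0,0,0]]';  python3 -c "
from h import *
print(read_state()['wrist_torque']);delta([486.6,-71,17],-1.65)"
```

```text
t: 25.02
eef_pos: [483.0, -205.0, 17.2]
orientation: [0.718, 0.696, 0.0, 0.0]
force: [0.2, 0.3, 0.1]
width: -0.0
grip_force: 0.0
row [ 0.0501 -0.0012  0.0005] [ 0.0001  0.0001 -0.001 ] tcp [ 483.  -205.    17.2] j [-0.65 -0.05 -0.45  1.17 -0.    0.95]
t: 26.02
eef_pos: [484.5, -156.8, 17.0]
orientation: [0.718, 0.696, -0.0, 0.0]
force: [-0.4, -4.3, 1.6]
width: 0.002
grip_force: 2.0
[-0.8189031   0.0317458  -0.00361923]
row [ 2.862e-01 -2.100e-03 -2.000e-04] [ 0.0002  0.0003 -0.0013] tcp [ 484.5 -156.8   17. ] j [-0.57 -0.1  -0.5   1.17 -0.    1.03]
```

```bash
python3 -m jog '[[0.02,0,0,0,0,0],[0.05,0,0,0,0,0],[0.08,0,0,0,0,0],[0.11,0,0,0,0,0],[0.14,0,0,0,0,0],[0.17,0,0,0,0,0],[0.2,0,0,0,0,0],[0.22,-0.001,0,0,0,0]]';  python3 -m jog '[[0.01,0,0,0,0,0],[0.02,0,0,0,0,0],[0.03,0,0,0,0,0],[0.04,0,0,0,0,0],[0.05,0,0,0,0,0]]'; python3 -c "
from h import *
print(read_state()['wrist_torque']);delta([486.6,-71,17],-1.65)"
```

```text
t: 27.02
eef_pos: [486.2, -90.5, 16.9]
orientation: [0.718, 0.696, -0.0, 0.0]
force: [-0.0, -5.1, 2.9]
width: 0.001
grip_force: 2.6
t: 27.65
eef_pos: [486.6, -76.0, 16.9]
orientation: [0.718, 0.696, -0.0, 0.0]
force: [-0.6, -5.4, 3.1]
width: 0.001
grip_force: 2.7
[-1.06725622  0.01723391 -0.02536323]
row [ 0.0167 -0.0007 -0.0004] [ 0.0001  0.0002 -0.0013] tcp [486.6 -76.   16.9] j [-0.42 -0.15 -0.55  1.17 -0.    1.18]
```

```bash
python3 -m jog '[[0.007,0,0,0,0,0],[0.013,0,0,0,0,0],[0.013,0,0,0,0,0]]'; for i in 1; do python3 -m jog '[[0.003,0,0,0,0,0],[0.007,0,0,0,0,0],[0.007,0,0,0,0,0]]'; python3 -m jog '[[0.003,0,0,0,0,0],[0.007,0,0,0,0,0],[0.007,0,0,0,0,0]]'; done | grep -E 'eef|force'
```

```text
t: 28.02
eef_pos: [487.0, -72.4, 16.9]
orientation: [0.718, 0.696, -0.0, 0.001]
force: [0.1, -6.0, 1.5]
width: -0.002
grip_force: 3.2
eef_pos: [488.1, -71.9, 17.3]
force: [5.7, -14.5, -1.8]
grip_force: 6.7
eef_pos: [488.5, -71.6, 17.7]
force: [4.6, -22.1, -2.7]
grip_force: 11.2
```

```bash
python3 -m jog '[[-0.03,0,0,0,0,0],[-0.1,0,0,0,0,0],[-0.12,0,-0.15,0,0,0],[-0.12,0,-0.35,0,0,0],[-0.12,0,-0.4,0,0,0],[-0.12,0,-0.4,0,0,0]]'; python3 -c "
from h import *
delta([408.7,297.4,120],-1.65);delta([408.7,297.4,50],-1.65)"
```

```text
t: 29.52
eef_pos: [486.0, -103.6, 137.0]
orientation: [0.718, 0.696, 0.0, 0.0]
force: [0.4, -0.1, -0.5]
width: 0.002
grip_force: 0.0
row [ 1.3279 -0.299   0.0572] [ 0.0004 -0.0003 -0.001 ] tcp [ 486.  -103.6  137. ] j [-0.47 -0.21 -0.38  1.4   0.    1.13]
row [ 1.3278 -0.2992  0.2905] [ 0.0004 -0.0003 -0.001 ] tcp [ 486.  -103.6  137. ] j [-0.47 -0.21 -0.38  1.4   0.    1.13]
```

```bash
python3 -m jog '[[0.9,-0.2,0,0,0,0],[0.9,-0.2,0,0,0,0],[0.9,-0.2,0,0,0,0],[0.9,-0.2,0,0,0,0],[0.9,-0.2,0,0,0,0],[0.9,-0.2,0,0,0,0]]'; python3 -m jog '[[0.428,-0.099,0,0,0,0],[0.428,-0.099,0.1,0,0,0],[0.428,-0.099,0.2,0,0,0],[0.428,-0.099,0.27,0,0,0],[0.428,-0.099,0.27,0,0,0],[0.428,-0.099,0.27,0,0,0]]';python3 -c "
from h import *
delta([408.7,297.4,24],-1.65)
im=crop('side',200,150,220,120,3.6,'pics/k1.png')
im=crop('top',140,140,220,130,3.6,'pics/k2.png')
a=cv2.imread('pics/k1.png');b=cv2.imread('pics/k2.png');cv2.imwrite('pics/k.png',cv2.resize(np.vstack([a,b]),None,fx=.66,fy=.66))"
```

```text
t: 30.28
eef_pos: [432.2, 169.5, 134.4]
orientation: [0.717, 0.697, -0.001, -0.001]
force: [0.5, 0.1, -0.5]
width: 0.001
grip_force: 0.0
t: 31.02
eef_pos: [408.9, 296.5, 56.0]
orientation: [0.718, 0.696, -0.0, 0.0]
force: [-0.3, -0.4, 0.4]
width: 0.0
grip_force: 0.0
row [ 0.0031 -0.0009  0.1067] [-0.      0.     -0.0017] tcp [408.9 296.5  56. ] j [ 0.37 -0.14 -0.47  1.25 -0.    1.97]
```

View pics/k.png

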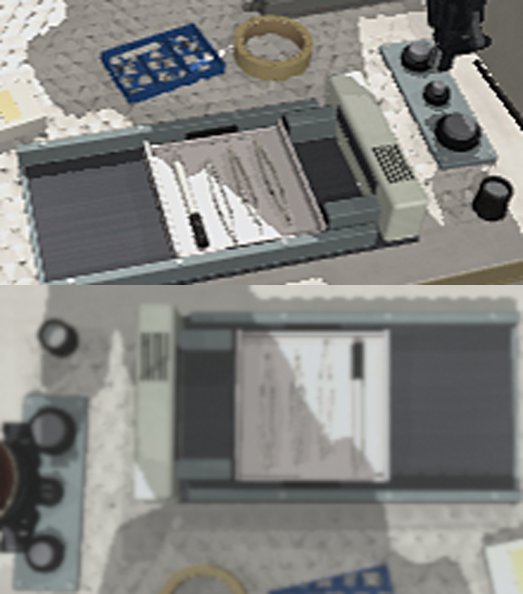

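The carriage is square against both posts with its four tools inside, and the fingers hover over the middle (smallest) key. Next I press it.

```bash
python3 -m jog '[[0.003,0,0.05,0,0,0],[0.003,0,0.075,0,0,0],[0.003,0,0.09,0,0,0],[0.003,0,0.1,0,0,0],[0.003,0,0.107,0,0,0],[0.003,0,0.107,0,0,0],[0.003,0,0.107,0,0,0]]'
```

```text
t: 32.0
eef_pos: [408.5, 297.9, 25.6]
orientation: [0.718, 0.696, -0.0, 0.0]
force: [-10.3, -6.3, 23.7]
width: 0.0
grip_force: 11.4
```

```bash
python3 -m jog '[[0,0,-0.05,0,0,0],[0,0,-0.1,0,0,0],[0,0,-0.1,0,0,0]]'; python3 -c "
from h import *
delta([344.2,301.1,55],-1.65)"
```

```text
t: 32.38
eef_pos: [409.6, 298.5, 55.1]
orientation: [0.718, 0.696, 0.001, 0.001]
force: [0.4, 0.3, -0.4]
width: -0.001
grip_force: 0.0
row [ 0.0019 -0.2183 -0.    ] [ 0.0012 -0.0005 -0.0012] tcp [409.6 298.5  55.1] j [ 0.37 -0.14 -0.47  1.24 -0.    1.97]
```

```bash
python3 -m jog '[[0.002,-0.12,0,0,0,0],[0.002,-0.218,0,0,0,0],[0.002,-0.218,0,0,0,0],[0.002,-0.218,0,0,0,0]]';python3 -m jog '[[0,0,0.05,0,0,0],[0,0,0.075,0,0,0],[0,0,0.09,0,0,0],[0,0,0.1,0,0,0],[0,0,0.105,0,0,0],[0,0,0.105,0,0,0],[0,0,0.105,0,0,0]]';python3 -m jog '[[0,0,-0.05,0,0,0],[0,0,-0.1,0,0,0],[0,0,-0.1,0,0,0]]'; python3 -c "
from h import *
delta([473.2,295,55],-1.65)"
```

```text
t: 32.88
eef_pos: [343.7, 300.7, 53.6]
orientation: [0.718, 0.696, 0.0, 0.0]
force: [0.2, 0.4, -0.4]
width: -0.003
grip_force: 0.0
t: 33.75
eef_pos: [343.5, 300.4, 25.3]
orientation: [0.718, 0.696, -0.0, 0.001]
force: [-15.9, -10.8, 38.5]
width: 0.002
grip_force: 19.5
t: 34.12
eef_pos: [344.1, 301.1, 53.2]
orientation: [0.718, 0.696, 0.001, 0.0]
force: [0.3, 0.3, -0.3]
width: -0.0
grip_force: 0.0
row [-0.0066  0.4308 -0.0051] [ 0.0009 -0.0004 -0.0013] tcp [344.1 301.1  53.2] j [ 0.43 -0.3  -0.61  1.26 -0.    2.03]
```

```bash
python3 -m jog '[[-0.0066,0.15,-0.005,0,0,0],[-0.0066,0.3,-0.005,0,0,0],[-0.0066,0.431,-0.005,0,0,0],[-0.0066,0.431,-0.005,0,0,0],[-0.0066,0.431,-0.005,0,0,0]]';python3 -m jog '[[0,0,0.05,0,0,0],[0,0,0.075,0,0,0],[0,0,0.09,0,0,0],[0,0,0.096,0,0,0],[0,0,0.1,0,0,0],[0,0,0.1,0,0,0],[0,0,0.1,0,0,0]]'
```

```text
t: 34.75
eef_pos: [471.4, 294.4, 52.7]
orientation: [0.718, 0.696, -0.001, -0.0]
force: [-0.0, 0.1, -0.2]
width: -0.004
grip_force: 0.0
t: 35.62
eef_pos: [471.5, 294.7, 25.7]
orientation: [0.718, 0.696, -0.0, -0.0]
force: [-12.8, -5.3, 23.9]
width: 0.001
grip_force: 12.0
```

```bash
python3 -m jog '[[0,0,-0.05,0,0,0],[0,0,-0.2,0,0,0],[0,0,-0.34,0,0,0],[0,0,-0.34,0,0,0]]'; python3 -m jog '[[-0.2,0,0,0,0,0],[-0.4,0,0,0,0,0],[-0.54,0,0,0,0,0],[-0.54,0,0,0,0,0],[-0.54,0,0,0,0,0]]';  python3 -c "
from h import *
delta([492.3,130,60],-1.65)"
```

```text
t: 36.12
eef_pos: [474.7, 295.4, 129.9]
orientation: [0.718, 0.696, 0.003, 0.002]
force: [0.1, 0.5, -0.6]
width: 0.001
grip_force: 0.0
t: 36.75
eef_pos: [467.2, 132.9, 125.2]
orientation: [0.718, 0.696, -0.0, -0.0]
force: [0.7, 0.6, 0.2]
width: 0.001
grip_force: 0.0
row [-0.0071  0.0841  0.2174] [-0.0002 -0.0001 -0.0014] tcp [467.2 132.9 125.2] j [ 0.01 -0.24 -0.43  1.39  0.    1.61]
```

```bash
for i in 1 2 3 4 5 6 7 8 9; do python3 -m jog '[[0,0,0,0,0,0],[0,0,0,0,0,0],[0,0,0,0,0,0],[0,0,0,0,0,0],[0,0,0,0,0,0],[0,0,0,0,0,0],[0,0,0,0,0,0],[0,0,0,0,0,0]]' >/dev/null; done; python3 -c "
from h import *
print(read_state()['t']);delta([492.3,130,60],-1.65)
im=crop('side',200,150,220,120,3.6,'pics/m1.png')
im=crop('top',140,140,220,130,3.6,'pics/m2.png')
a=cv2.imread('pics/m1.png');b=cv2.imread('pics/m2.png');cv2.imwrite('pics/m.png',cv2.resize(np.vstack([a,b]),None,fx=.66,fy=.66))"
```

```text
45.75
row [-0.0065  0.0834  0.219 ] [ 0.0001  0.     -0.0012] tcp [467.4 132.7 125.7] j [ 0.01 -0.24 -0.43  1.39 -0.    1.61]
```

View pics/m.png

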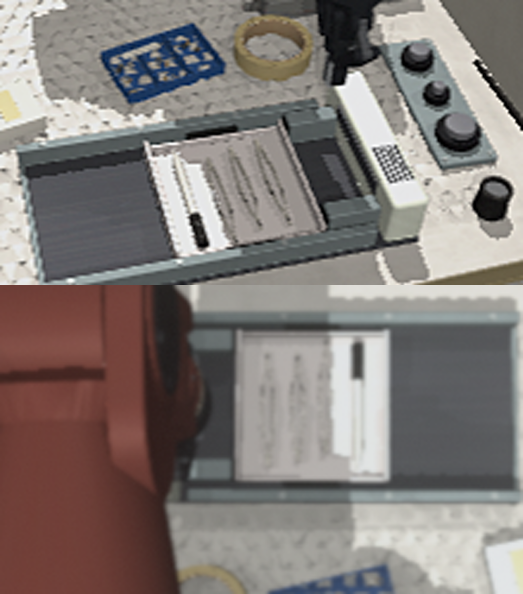

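The carriage is still home with all four tools lying across it, and the keys are back up. I'll wait a little longer, then go down into the pocket.

```bash
python3 -m jog '[[0,0,0,0,0,0],[0,0,0,0,0,0],[0,0,0,0,0,0],[0,0,0,0,0,0],[0,0,0,0,0,0],[0,0,0,0,0,0],[0,0,0,0,0,0],[0,0,0,0,0,0]]' >/dev/null; python3 -m jog '[[-0.0065,0.083,0,0,0,0],[-0.0065,0.083,0,0,0,0],[-0.0065,0.083,0.1,0,0,0],[-0.0065,0.083,0.219,0,0,0],[-0.0065,0.083,0.219,0,0,0],[-0.0065,0.083,0.219,0,0,0]]';  python3 -c "
from h import *
delta([492.3,130,18],-1.65)"; python3 -m jog '[[0,0,0.05,0,0,0],[0,0,0.1,0,0,0],[0,0,0.14,0,0,0],[0,0,0.14,0,0,0],[0,0,0.14,0,0,0]]'
```

```text
t: 47.6
eef_pos: [492.4, 130.1, 61.3]
orientation: [0.718, 0.696, 0.0, 0.0]
force: [0.5, -0.6, 0.8]
width: 0.001
grip_force: 0.0
row [-0.0003 -0.0006  0.1443] [ 0.0004  0.     -0.0011] tcp [492.4 130.1  61.3] j [ 0.   -0.14 -0.45  1.26 -0.    1.6 ]
t: 48.22
eef_pos: [492.3, 130.0, 18.2]
orientation: [0.718, 0.696, 0.0, 0.0]
force: [-0.2, 0.9, 0.4]
width: -0.001
grip_force: 0.0
```

```bash
python3 -m jog '[[-0.02,0,0,0,0,0],[-0.04,0,0,0,0,0],[-0.06,0,0,0,0,0],[-0.08,0,0,0,0,0],[-0.1,0,0,0,0,0],[-0.12,0,0,0,0,0],[-0.14,0,0,0,0,0],[-0.16,0,0,0,0,0]]';  python3 -c "
from h import *
print(read_state()['wrist_torque']);delta([487.9,-23,18],-1.65)"
```

```text
t: 49.22
eef_pos: [490.7, 82.0, 18.1]
orientation: [0.718, 0.696, 0.0, -0.0]
force: [-0.3, 5.3, 2.7]
width: 0.002
grip_force: 2.6
[1.02053635 0.06953581 0.00333154]
row [-3.501e-01  1.600e-03  2.000e-04] [ 0.0001 -0.0003 -0.001 ] tcp [490.7  82.   18.1] j [-0.1  -0.13 -0.53  1.17  0.    1.5 ]
```

```bash
python3 -m jog '[[-0.02,0,0,0,0,0],[-0.05,0,0,0,0,0],[-0.08,0,0,0,0,0],[-0.11,0,0,0,0,0],[-0.14,0,0,0,0,0],[-0.17,0,0,0,0,0],[-0.2,0,0,0,0,0],[-0.23,0.001,0,0,0,0]]'; python3 -m jog '[[-0.02,0,0,0,0,0],[-0.04,0,0,0,0,0],[-0.06,0,0,0,0,0],[-0.08,0,0,0,0,0],[-0.095,0,0,0,0,0],[-0.105,0,0,0,0,0],[-0.105,0,0,0,0,0]]';  python3 -c "
from h import *
print(read_state()['wrist_torque']);delta([487.9,-23,18],-1.65)"
```

```text
t: 50.22
eef_pos: [488.7, 13.0, 18.1]
orientation: [0.718, 0.696, 0.0, -0.0]
force: [-1.6, 6.6, 3.4]
width: 0.002
grip_force: 2.9
t: 51.1
eef_pos: [487.7, -18.6, 18.1]
orientation: [0.718, 0.696, -0.0, -0.0]
force: [-0.0, 3.8, 3.9]
width: 0.001
grip_force: 1.7
[0.69687309 0.10557522 0.0140948 ]
row [-0.0146  0.0011  0.0003] [-0.      0.     -0.0013] tcp [487.7 -18.6  18.1] j [-0.31 -0.16 -0.56  1.18 -0.    1.3 ]
```

```bash
python3 -m jog '[[-0.005,0,0,0,0,0],[-0.01,0,0,0,0,0],[-0.01,0,0,0,0,0]]'; python3 -m jog '[[-0.004,0,0,0,0,0],[-0.008,0,0,0,0,0],[-0.008,0,0,0,0,0]]'|grep -E 'eef|force'; python3 -m jog '[[-0.004,0,0,0,0,0],[-0.008,0,0,0,0,0],[-0.008,0,0,0,0,0]]'|grep -E 'eef|force'
```

```text
t: 51.48
eef_pos: [487.6, -21.2, 18.1]
orientation: [0.718, 0.696, 0.0, -0.0]
force: [0.1, 5.2, 4.1]
width: -0.0
grip_force: 2.6
eef_pos: [487.5, -23.6, 18.1]
force: [-0.6, 5.7, 3.4]
grip_force: 2.7
eef_pos: [487.5, -24.0, 18.1]
force: [-0.3, 17.5, 6.3]
grip_force: 8.5
```

```bash
python3 -m jog '[[-0.003,0,0,0,0,0],[-0.003,0,0,0,0,0]]'|grep -E 'eef|force'; python3 -m jog '[[0.03,0,0,0,0,0],[0.1,0,0,0,0,0],[0.12,0,-0.15,0,0,0],[0.12,0,-0.35,0,0,0],[0.12,0,-0.5,0,0,0],[0.12,0,-0.5,0,0,0]]'; python3 -m jog '[[0.2,-0.3,0,0,0,0],[0.4,-0.5,0,0,0,0],[0.6,-0.5,0,0,0,0],[0.8,-0.5,0,0,0,0],[0.8,-0.5,0,0,0,0],[0.8,-0.5,0,0,0,0],[0.8,-0.5,0,0,0,0],[0.8,-0.5,0,0,0,0]]'; python3 -c "
from h import *
im=crop('side',130,150,290,120,2.73,'pics/n1.png')
im=crop('top',140,140,290,130,2.73,'pics/n2.png')
a=cv2.imread('pics/n1.png')[:,:790];b=cv2.imread('pics/n2.png')[:,:790];cv2.imwrite('pics/n.png',cv2.resize(np.vstack([a,b]),None,fx=.85,fy=.85))"
```

```text
eef_pos: [487.5, -24.0, 18.1]
force: [0.9, 21.6, 7.6]
grip_force: 10.8
t: 53.22
eef_pos: [490.8, 7.8, 171.9]
orientation: [0.718, 0.696, 0.001, 0.003]
force: [0.3, 0.1, -0.1]
width: 0.001
grip_force: 0.0
t: 54.22
eef_pos: [346.6, 252.3, 167.6]
orientation: [0.719, 0.695, -0.0, 0.0]
force: [-0.0, -0.4, -0.8]
width: 0.001
grip_force: 0.0
```

View pics/n.png

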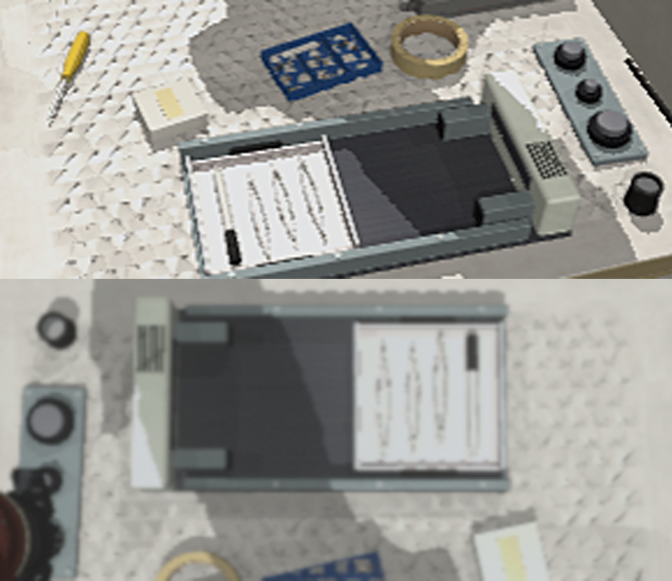

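The carriage sits square against the sill, in the top view at (355–505, 325–470), with all four tools parallel across it. The loupe and carton are undisturbed.

```bash
python3 -c "
from workcell import *
print(close_job())"
```

```text
the job is handed in; nothing more can be done
None
```

The job is done and handed in: all four tools lie side by side across the tray, the keys were pressed small, medium, large with the carriage home, and after more than ten seconds there the loaded carriage was slid back against the sill.

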